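Torque the centrifuge rotor's hub nut

TASK

Lift the dust cap off the centrifuge rotor's hub nut and set it upright in the round steel dish. Lay the click wrench's square box end fully down over the nut and let go of it there, handle still straight; then take it again by the rubber grip and swing it clockwise (seen from above) until the nut is fully tight and the handle clearly gives at its breakaway joint, stopping before the handle reaches the end of its bend. Leave the wrench sitting on the nut, and do not shift the tube rack, the bottle or the square tray.

Things in the scene. Friction and masses are not known exactly. Their poses are not given: they have to be found in the camera images.
- rotor: black centrifuge rotor (round, 158 mm across, bevelled, white tube sleeves round the bevel) fixed on an aluminium stand plate 170 (x) x 150 (y) x 20 mm. It cannot move. Origin: centre of the stand's underside, on the bench; z up through the nut's axis. The rotor's flat top deck (124 mm across) is 85 mm above the origin.
- nut (a joint): turn of the square steel hub nut about the vertical axis, rad: grows as it is tightened clockwise seen from above; starts between 0 and 0.4, dead stop (fully tight) at 0.8. Steady friction about 0.35 N m; stays where it is left. The yaw of its flats in the rotor's frame is 0.4 minus this value, the same every quarter turn.
- nut_foot (a point): centre of the nut's foot, on its axis, in the plane of the rotor's deck. The nut is 30 mm across flats and 30 mm tall above the deck (full width for 16 mm, then tapering evenly to 19 mm across at the top as a lead-in).
- cap: plain grey plastic dust cap standing loose on the deck over the nut: hollow skirt 58 mm in diameter and 36 mm tall (inside 50 mm wide, 32 mm deep), with a solid round knob 24 mm in diameter and 34 mm tall on top; 70 mm tall in all, 80 g. Origin: centre of its lower rim; z up along the knob.
- dish: low round steel dish, the cap's holder, fixed to the bench: 84 mm outside, 76 mm inside, rim 16 mm high, floor 5 mm above the bench. Origin: centre of its underside.
- wrench: rigid steel head of the loose click wrench (198 mm long, about 0.5 kg) lying flat on the bench. Origin: centre of the square box end at its underside; x along the straight handle; z up. Box end 48 x 48 x 30 mm; opening 33 x 33 mm right through, flats along x and y: 1.5 mm clear each side of the nut, about 0.1 rad of play. It fits in four quarter turns and then stands by itself on the deck.
- neck (a point): middle of the wrench's flat-sided neck, 41 mm along x from the wrench's origin and 16 mm above its underside. The neck is 20 mm wide (y), 32 mm tall and runs from x = 23 to 59 mm. The centre of mass of the whole wrench is about here, so it carries level when gripped here.
- handle (a joint): bend of the handle at the breakaway joint, a vertical pivot 50 mm along x from the wrench's origin: 0 straight, grows as the handle swings clockwise (from above) past the head. Rigid up to about 1.0 N m at the pivot (10 N at the grip), then gives at that torque and stays bent; ends at 0.5. At 0.14 it has clearly given; keep it below 0.42.
- grip (a point): middle of the handle's black rubber grip (round, 20 mm in diameter, 67 mm long, along the handle), 145 mm from the box end's centre and 22 mm above the wrench's underside
- tray: bystander: low square white plastic tray, 85 x 85 x 22 mm, with two tubes lying in it. Not the cap's holder. Origin: centre of its underside. The dish and the tray may swap places.
- rack: bystander: white tube rack 60 x 150 mm with capped tubes, 100 mm tall. Origin: centre of its underside.
- bottle: bystander: closed bottle 66 mm in diameter, 170 mm tall. Origin: centre of its underside.
Mind the look-alikes: they are no part of the job. There is more than one size of the cap; the job needs the largest. What is shaped like the dish but brown or pink is not meant.

How it is judged:
By the outcome, as a careful person would: the job done as asked, in the order asked, and still so for the second after the job is handed in, with the robot touching nothing.
It also fails if it takes over 66 s, if anything falls off the work surface, if the arm or the gripper's body presses on something with over 40 N, if the wrist force passes 120 N, or if a joint passes its speed limit or range.

ROBOT

A 6-joint arm with a two-finger parallel gripper is mounted at the origin on the work surface. World frame = base frame: x ahead of the robot, y to its left, z up, the work surface at z = 0. Lengths are in mm, angles in rad, forces in N, time in s.
With the tool pointing down it reaches from about 350 to 850 mm from the base axis. Payload 8.1 kg.
Tool frame: the origin (TCP) lies midway between the tips of the shut fingers; the grasp point (between the pads) lies 19 mm behind it; z points along the fingers, y is the line along which they close (so a half turn about z gives the same grasp; the last joint's range is limited). The gripper opens to 93 mm and grips with 3 to 60 N. Pads are 15 mm wide; open, the fingers measure 128 mm over their backs; the gripper's body (75 mm by 188 mm) begins 65 mm behind the grasp point.
Start: joints at [-1.207, 0.13, 1.488, -0, 1.523, -0.085], TCP at [260.35, -540.576, 218.635] pointing down, gripper open.
Joint ranges: [-2.96, 2.96], [-0.89, 2.26], [0.02, 2.5], [-1.34, 4.48], [0, 2.73], [-2.66, 2.66]. Speed limits (rad/s): [2.39, 2.39, 2.79, 3.14, 3.14, 3.14].

INTERFACE

Orientations are given as a 3x3 rotation matrix whose columns are the frame's x, y, z axes.
In Python, from cell import env, claw, status, optics gives the robot as it stands. Calls block until the motion is done:
- env.move_to(position, orientation): joint-space move of the TCP to a pose.
- env.servo_line(position, speed=150, ori=None): straight line of the TCP; ori=None keeps the orientation; speed is the mean speed in mm/s.
- env.movej(angles): joint-space move.
- claw.move_gripper(opening): opening from 0.0 (shut) to 1.0 (fully open); the grip force is fixed at half the most; returns when the fingers have stopped.
- env.wait(seconds).
- env.solve_ik(position, orientation): joint angles nearest the present ones, or None.
- status.state(): the state.
- optics.get_image(name): name is "scene" or "top" or "wrist"; returns a dict with "pixels" (400x640x3 uint8, red, green, blue), "mtx" (3x3 intrinsics, pixels), "view" (4x4, takes a point from world to camera coordinates); the wrist camera has in their place "mount" (4x4, takes a point from camera to tool coordinates, whose origin is the TCP and whose axes are the flange's). Camera axes: x right, y down, z forward; pixel columns grow to the right and rows downward; lengths in mm; the calibration is good to about 2 mm. A picture is of the moment at which its call begins: read the wrist's pose just before it. There is no depth.
A pose or a line that the arm cannot do raises env.Unreachable and nothing moves.
- env.job_done(): hands the job in; it is judged then, once.
The state is a dict: "time_s": time; "joint_pos": joint angles; "joint_velocities": joint speeds; "joint_efforts": joint torques, N m; "eef_pos": TCP position; "tool_rot": TCP orientation; "force": force on the tool from outside, world axes, zero at the start; "torque": the same for the moment, N m; "finger_gap": opening from 0.0 (shut) to 1.0 (fully open); "grasp_force": force on a finger pad.
Only numpy, scipy, OpenCV 4.12 (cv2) and the standard library are available. Lean on these libraries where they do the work, as an engineer would, in place of code of your own. Each camera call takes 0.05 s, during which the arm holds its last target. There are 200 camera calls.

## Working session

There is one attempt and no reset: what is moved stays moved. The work goes in short steps, each a Python script; the robot and the scene stay as the last script left them, time stands still between calls to the robot, and variables do not carry over. Pictures are saved under pics/ and viewed, at most 13 in all, crops included, and the job is handed in when it is done.

```bash
mkdir -p pics; ls; python3 - <<'E'
from cell import env, claw, status, optics
import cv2, numpy as np, pickle
d={}
for n in ("scene","top"):
    g=optics.get_image(n); d[n]=g
    cv2.imwrite(f"pics/{n}0.png",g["pixels"][:,:,::-1])
    print(n,np.round(g["mtx"],1).tolist(),np.round(g["view"],3).tolist())
pickle.dump(d,open("im0.pkl","wb"))
print(status.state()["time_s"])
E
```

```text
pics
scene [[506.6, 0.0, 316.4], [0.0, 506.6, 205.5], [0.0, 0.0, 1.0]] [[0.345, 0.939, 0.007, -170.81], [0.552, -0.197, -0.81, -261.122], [-0.759, 0.283, -0.586, 1801.798], [0.0, 0.0, 0.0, 1.0]]
top [[408.2, 0.0, 319.5], [0.0, 408.2, 194.5], [0.0, 0.0, 1.0]] [[-0.066, -0.998, -0.002, 12.123], [-0.974, 0.065, -0.215, 576.665], [0.215, -0.013, -0.977, 1075.521], [0.0, 0.0, 0.0, 1.0]]
0.1
```

View pics/scene0.png

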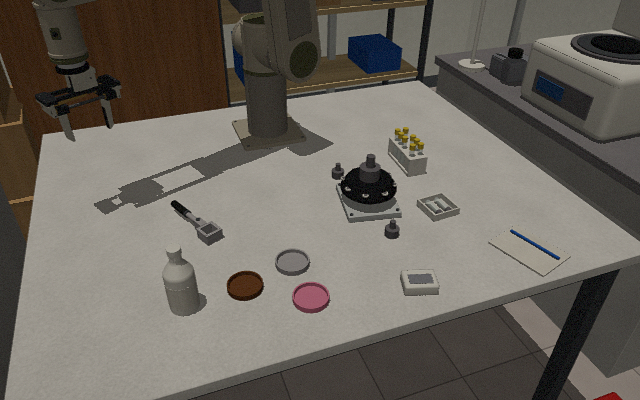

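View pics/top0.png

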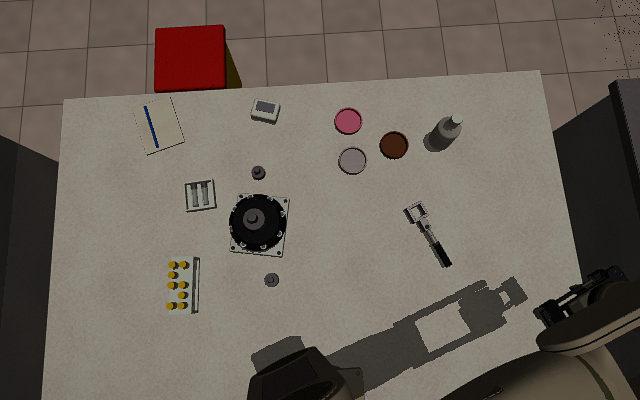

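The scene view shows the rotor and cap at about (370,180), the wrench at (200,220) and the steel dish at (292,262). In the top view the cap knob is at (253,217), the dish at (352,160), the wrench box at (416,211), and its grip runs from about (433,240) to (447,264). I'll cast rays for rough positions, then take closer wrist looks.

```bash
cat > h.py <<'E'
from cell import env, claw, status, optics
import cv2, numpy as np, pickle
def cam(name):
    """picture + (K, camera->world)"""
    if name=="wrist":
        s=status.state(); g=optics.get_image(name)
        T=np.eye(4); T[:3,:3]=s["tool_rot"]; T[:3,3]=s["eef_pos"]
        return g["pixels"],np.array(g["mtx"]),T@np.array(g["mount"])
    g=optics.get_image(name); return g["pixels"],np.array(g["mtx"]),np.linalg.inv(g["view"])
def ray(K,C,uv,z):
    """pixel(s) -> world points on the plane of height z"""
    uv=np.atleast_2d(uv).astype(float)
    d=np.c_[uv,np.ones(len(uv))]@np.linalg.inv(K).T@C[:3,:3].T
    o=C[:3,3]; return o+d*((z-o[2])/d[:,2:])
def proj(K,C,P):
    p=np.atleast_2d(P)-C[:3,3]; p=p@C[:3,:3]@K.T; return p[:,:2]/p[:,2:]
def down(a):
    """tool down, closing line (tool y) along world yaw a"""
    y=np.array([np.cos(a),np.sin(a),0]); z=np.array([0,0,-1.]); return np.c_[np.cross(y,z),y,z]
def rep(*k):
    s=status.state(); print(round(s["time_s"],2),"p",np.round(s["eef_pos"],1),"F",np.round(s["force"],1),"T",np.round(s["torque"],2),"gap",round(s["finger_gap"],3),"gf",round(s["grasp_force"],1),*k); return s
E
python3 - <<'E'
from h import *
d=pickle.load(open("im0.pkl","rb")); g=d["top"]; K=np.array(g["mtx"]); C=np.linalg.inv(g["view"])
for n,uv,z in [("cap",(253,217),155),("deck",(257.5,220.5),85),("dish",(352,160.5),14),("tray",(200,195),11),("box",(416,211),30),("gripA",(433,240),25),("gripB",(447,264),25),("bottle",(435,142),0),("rack",(184,286),100)]:
    print(n,np.round(ray(K,C,uv,z)[0],0))
s=status.state(); print(np.round(s["tool_rot"],3).tolist())
g=optics.get_image("wrist"); print(np.round(g["mount"],3).tolist(),np.round(g["mtx"],1).tolist())
for p in [(549,120)]: print(p)
E
```

```text
cap [509. 147. 155.]
deck [511. 146.  85.]
dish [ 684. -130.   14.]
tray [609. 321.  11.]
box [ 517. -297.   30.]
gripA [ 433. -336.   25.]
gripB [ 364. -367.   25.]
bottle [ 729. -387.    0.]
rack [351. 338. 100.]
[[0.901, 0.434, -0.001], [0.434, -0.901, 0.002], [0.0, -0.002, -1.0]]
[[0.0, -0.968, -0.25, 70.743], [1.0, 0.0, -0.001, -0.432], [0.001, -0.25, 0.968, -166.563], [0.0, 0.0, 0.0, 1.0]] [[331.8, 0.0, 318.7], [0.0, 331.8, 200.7], [0.0, 0.0, 1.0]]
(549, 120)
```

```bash
python3 - <<'E'
from h import *
env.move_to([509,147,260],down(0.28)); rep()
px,K,C=cam("wrist"); pickle.dump((px,K,C),open("w1.pkl","wb"))
cv2.imwrite("pics/w1.png",px[:,:,::-1])
print(np.round(status.state()["joint_pos"],2))
print(proj(K,C,[[509,147,155],[509,147,121],[509,147,85]]).round(0).tolist())
# dish from the top view: circle fit
d=pickle.load(open("im0.pkl","rb"))["top"]; K=np.array(d["mtx"]); C=np.linalg.inv(d["view"])
g=cv2.cvtColor(d["pixels"],cv2.COLOR_RGB2GRAY)[140:180,332:372]
b=cv2.resize(g,None,fx=8,fy=8,interpolation=cv2.INTER_CUBIC)
c=cv2.HoughCircles(b,cv2.HOUGH_GRADIENT_ALT,1.5,40,param1=200,param2=.6,minRadius=80,maxRadius=150)
if c is not None:
    for x,y,r in c[0]: print("dish",(x/8+332-.4,y/8+140-.4,r/8),ray(K,C,(x/8+332-.4,y/8+140-.4),14).round(1))
E
```

```text
2.74 p [509.2 146.3 259.9] F [-0.   0.7  0.4] T [ 0.01 -0.15  0.01] gap 1.004 gf 0.0
[ 0.18 -0.07  1.62 -0.    1.59 -0.1 ]
[[317.0, 200.0], [317.0, 191.0], [317.0, 183.0]]
dish (np.float32(350.1625), np.float32(160.6), np.float32(13.736366)) [[ 683.6 -124.2   14. ]]
```

View pics/w1.png

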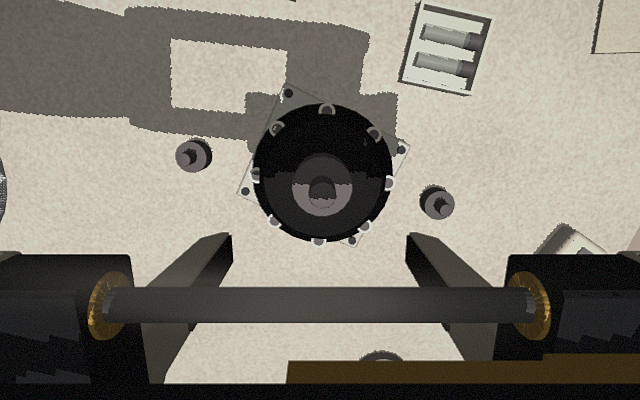

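The wrist view shows the cap from above. The knob centre is at about (322,193), the skirt circle at about (322,184), and the two small decoy caps are at (193,156) and (437,202). I'll grasp the cap, lift it, and look at the dish from short of it.

```bash
python3 - <<'E'
from h import *
px,K,C=pickle.load(open("w1.pkl","rb"))
p=ray(K,C,(322,193),155)[0]; print(p.round(1))
claw.move_gripper(0.6)
env.servo_line([p[0],p[1],127],150); rep()
claw.move_gripper(0.0); rep()
env.servo_line([p[0],p[1],205],150); rep()
env.move_to([560,-127,205],down(-np.pi/2)); rep()
px,K,C=cam("wrist"); pickle.dump((px,K,C),open("w2.pkl","wb"))
cv2.imwrite("pics/w2.png",px[:,:,::-1]); print(proj(K,C,[[684,-127,14]]))
E
```

```text
[511.5 153.6 155. ]
4.62 p [512.3 153.8 128.1] F [0.1 0.5 0.5] T [-0.03 -0.15  0.02] gap 0.599 gf 0.0
5.23 p [511.5 153.6 127.1] F [-0.8  0.1  2.4] T [-0.09  0.03 -0.01] gap 0.253 gf 30.0
5.9 p [511.1 153.5 204. ] F [ 0.1  0.4 -1.1] T [-0.01 -0.09  0.05] gap 0.251 gf 30.0
7.12 p [ 559.7 -126.2  204.1] F [ 0.7 -0.1 -1.9] T [0.06 0.02 0.02] gap 0.256 gf 30.0
[[321.30529601  58.81636783]]
```

View pics/w2.png

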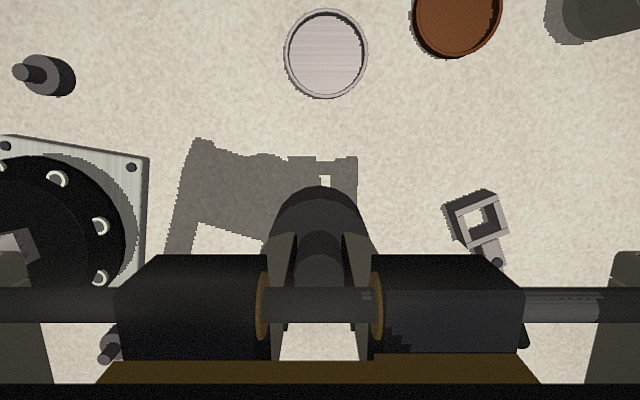

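The dish ring is clear in this view, with its rim spanning columns 284–368 and rows 9–99, so its centre is at (326,54). The cap is held. I'll place it, then look at the nut.

```bash
python3 - <<'E'
from h import *
px,K,C=pickle.load(open("w2.pkl","rb"))
p=ray(K,C,(326,54),16)[0]; print(p.round(1))
env.servo_line([p[0],p[1],120],250); 
env.servo_line([p[0],p[1],49],120); s=rep()
z=48.
while status.state()["force"][2]-s["force"][2]<2 and z>43: z-=1; env.servo_line([p[0],p[1],z],20)
rep(z)
claw.move_gripper(0.6); env.servo_line([p[0],p[1],140],250)
px,K,C=cam("wrist"); cv2.imwrite("pics/w3.png",px[:,:,::-1])
# look at the nut
env.move_to([480,150,230],down(-np.pi/2)); rep()
px,K,C=cam("wrist"); pickle.dump((px,K,C),open("w4.pkl","wb"))
q=proj(K,C,[[511,150,115]])[0]; print(q)
x,y=int(q[0]),int(q[1]); x0,y0=x-100,max(0,y-75)
im=cv2.resize(px[y0:y0+150,x0:x0+200],None,fx=4,fy=4,interpolation=cv2.INTER_CUBIC); print(x0,y0)
cv2.imwrite("pics/w4.png",im[:,:,::-1])
E
```

```text
[ 688.1 -131.6   16. ]
8.68 p [ 688.3 -131.7   49.4] F [ 0.1 -0.3 -1.2] T [0.07 0.01 0.01] gap 0.255 gf 30.0
9.18 p [ 688.6 -131.7   46.6] F [-0.1  0.4  1.3] T [ 0.02  0.02 -0.05] gap 0.253 gf 30.0 46.0
11.83 p [480.4 149.4 229.6] F [ 0.2 -0.1  0.7] T [ 0.05  0.02 -0.03] gap 0.599 gf 0.0
[319.4636738  163.12785081]
219 88
```

View pics/w3.png

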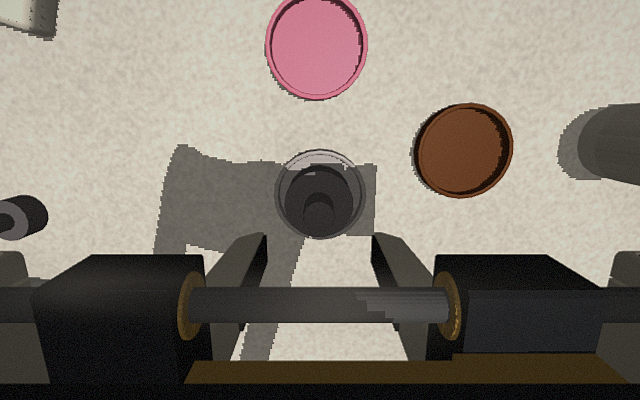

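View pics/w4.png

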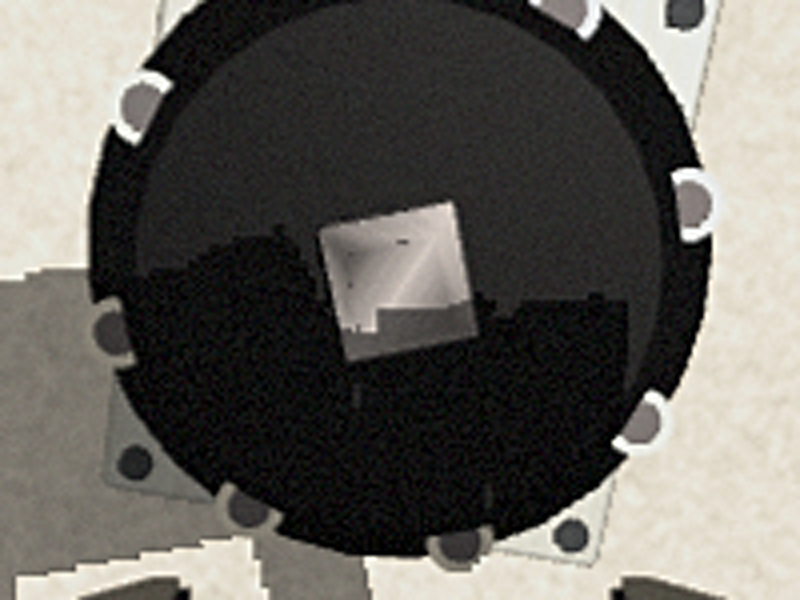

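The cap stands inside the dish with its skirt within the rim. In the nut crop the corners are at TL(319,228), TR(455,202), BR(480,333) and BL(346,362). I'll compute the nut pose and then look at the wrench.

```bash
python3 - <<'E'
from h import *
px,K,C=pickle.load(open("w4.pkl","rb"))
c=(np.array([[319,228],[455,202],[480,333],[346,362]])+.5)/4-.5+[219,88]
for zt,zb in ((85,101),(101,101)):
    P=np.r_[ray(K,C,c[:2],zt),ray(K,C,c[2:],zb)][:,:2]
    e=np.roll(P,-1,0)-P; print(P.mean(0).round(1),np.hypot(*e.T).round(1),np.round(np.mod(np.arctan2(e[:,1],e[:,0]),np.pi/2),3))
print("cam",C[:3,3].round(0))
px,K,C=pickle.load(open("w2.pkl","rb")); print("box",ray(K,C,(479,217),30).round(1))
env.move_to([480,-314,190],down(-1.145)); rep()
px,K,C=cam("wrist"); pickle.dump((px,K,C),open("w5.pkl","wb"))
cv2.imwrite("pics/w5.png",px[:,:,::-1]); print(proj(K,C,[[517,-297,30],[480,-314,32]]).round(0).tolist(),C[:3,3].round(0))
E
```

```text
[512.8 150.8] [32.  28.4 30.9 29.3] [0.186 0.186 0.215 0.227]
[513.5 150.7] [30.4 29.6 30.9 30.5] [0.186 0.201 0.215 0.185]
cam [551. 150. 396.]
box [[ 524.  -296.9   30. ]]
13.58 p [ 480.4 -313.4  190.1] F [-0.5  0.8  0.5] T [ 0.02  0.03 -0.02] gap 0.602 gf 0.0
[[320.0, 147.0], [320.0, 189.0]] [ 545. -284.  357.]
```

View pics/w5.png

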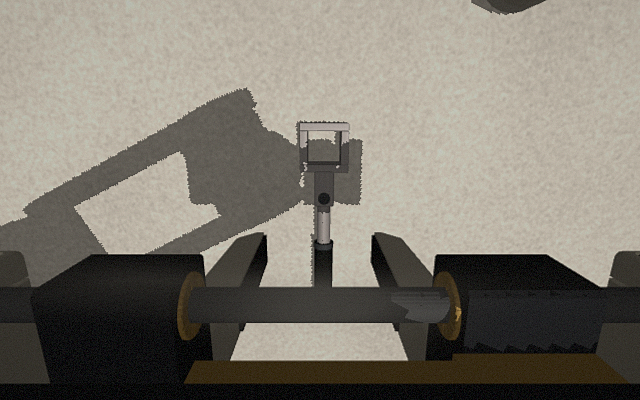

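In the wrist view the box end is centred at about (323,147), the pivot at (324,199) and the shaft at (323,228), with the handle parallel to the image column. I'll grip the neck, lift, carry it over the nut and look through the opening.

```bash
python3 - <<'E'
from h import *
px,K,C=pickle.load(open("w5.pkl","rb"))
B=ray(K,C,(323,147),30)[0][:2]; S=ray(K,C,(323.3,228),28)[0][:2]
d=S-B; th=np.arctan2(d[1],d[0]); u=d/np.hypot(*d); n=B+41*u
print("box",B.round(1),"yaw",round(th,3),"piv",np.dot(ray(K,C,(324,199),32)[0][:2]-B,u).round(1),"neck",n.round(1))
a=th+np.pi/2
env.move_to([*n,60],down(a)); env.servo_line([*n,4],80); rep()
claw.move_gripper(0.0); rep()
env.servo_line([*n,150],150); s=rep()
nut=np.array([513.,150.8]); phi=0.2-np.pi/2; w=np.array([np.cos(phi),np.sin(phi)]); t=nut+41*w
env.move_to([*t,150],down(phi+np.pi/2)); env.servo_line([*t,140],60); rep(t)
px,K,C=cam("wrist"); pickle.dump((px,K,C),open("w6.pkl","wb"))
q=proj(K,C,[[*nut,166]])[0]; x0,y0=int(q[0])-90,max(0,int(q[1])-70); print(q,x0,y0)
cv2.imwrite("pics/w6.png",cv2.resize(px[y0:y0+140,x0:x0+180],None,fx=4,fy=4,interpolation=cv2.INTER_CUBIC)[:,:,::-1])
E
```

```text
box [ 518.7 -299.8] yaw -2.708 piv 51.8 neck [ 481.5 -317. ]
15.07 p [ 481.7 -317.2    4.2] F [-0.1 -0.6  0.1] T [-0.02 -0.02  0.02] gap 0.596 gf 0.0
15.72 p [ 481.7 -317.3    4.2] F [ 0.6 -1.   1. ] T [-0.13 -0.05 -0.01] gap 0.212 gf 30.0
16.85 p [ 480.7 -316.4  148.4] F [ 0.4 -0.2 -5.3] T [ 0.07  0.01 -0.02] gap 0.213 gf 30.0
18.75 p [520.6 109.9 138.9] F [-0.7 -0.3 -4.9] T [ 0.02 -0.13 -0.03] gap 0.208 gf 30.0 [521.14544256 110.61727031]
[316.90453816 183.65601533] 226 113
```

View pics/w6.png

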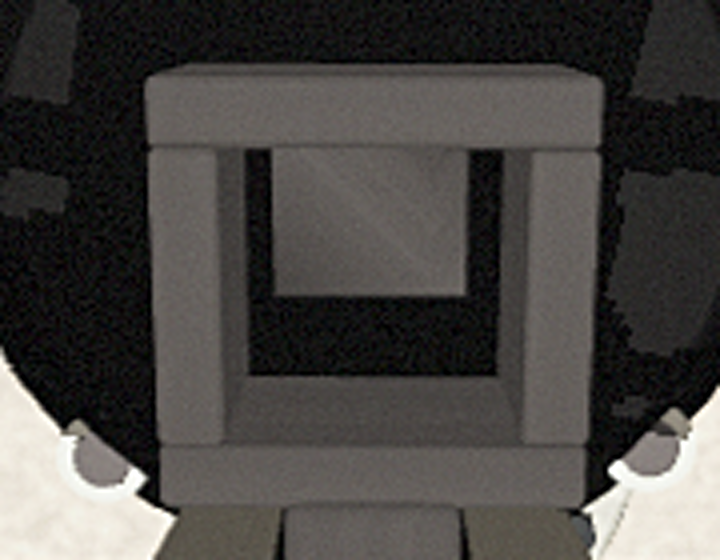

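The picture shows the nut squarely inside the opening. The opening's top corners are about (218,150), (528,148), (523,442) and (224,442), and the nut's near edge runs from (273,296) to (466,296). I'll compute the residual, correct it and lower.

```bash
python3 - <<'E'
from h import *
px,K,C=pickle.load(open("w6.pkl","rb"))
f=lambda c:(np.array(c)+.5)/4-.5+[226,113]
s=status.state(); zu=s["eef_pos"][2]-4.2
O=ray(K,C,f([[218,150],[528,148],[523,442],[224,442]]),zu+30)[:,:2]
e=np.roll(O,-1,0)-O; print("open",O.mean(0).round(1),np.hypot(*e.T).round(1),np.mod(np.arctan2(e[:,1],e[:,0])+.5,np.pi/2).round(3)-.5)
N=ray(K,C,f([[273,296],[466,296]]),101)[:,:2]; d=N[1]-N[0]; print("nut edge",np.hypot(*d).round(1),np.arctan2(d[1],d[0]).round(3))
R=np.array(s["tool_rot"]); x=R[:2,0]/np.hypot(*R[:2,0])
nut=N.mean(0)+15*x; off=nut-O.mean(0); print("nut",nut.round(1),"shift",off.round(1))
p=np.array([521.15,110.62])+np.clip(off,-5,5)
env.servo_line([*p,122],60); rep()
z=122.
while z>89.3:
    z-=4; env.servo_line([*p,max(z,89.3)],30); s=rep()
    if s["force"][2]>12: print("contact"); break
E
```

```text
open [514.2 149.1] [32.6 32.4 33.2 32.2] [0.205 0.211 0.199 0.19 ]
nut edge 30.4 0.199
nut [513.3 150.7] shift [-1.   1.5]
19.25 p [519.6 112.2 121.3] F [-0.3  0.  -5.1] T [-0.07 -0.05 -0.03] gap 0.215 gf 30.0
19.53 p [520.1 112.1 117.9] F [ 0.2 -0.3 -4.9] T [ 0.01 -0.08 -0.03] gap 0.215 gf 30.0
19.82 p [519.9 112.1 113.7] F [-0.2  0.6 -5.3] T [ 0.01 -0.14  0.03] gap 0.211 gf 30.0
20.1 p [519.9 112.1 109.6] F [-0.  -0.7 -5.3] T [ 0.03 -0.09  0.02] gap 0.212 gf 30.0
20.38 p [519.9 112.1 105.6] F [ 0.1 -0.5 -5. ] T [-0.05 -0.1  -0.01] gap 0.215 gf 30.0
20.67 p [519.9 112.1 101.6] F [-0.1  1.3 -5.3] T [ 0.   -0.11  0.05] gap 0.216 gf 30.0
20.95 p [519.9 112.1  97.6] F [-0.1  0.7 -4.5] T [ 0.03 -0.1   0.02] gap 0.214 gf 30.0
21.23 p [519.9 112.1  93.7] F [ 0.2  0.6 -4.9] T [ 0.02 -0.08  0.06] gap 0.212 gf 30.0
21.52 p [519.9 112.1  89.6] F [-0.1 -0.9 -4.8] T [ 0.03 -0.05 -0.07] gap 0.21 gf 30.0
21.77 p [520.2 112.2  89.3] F [-0.3  0.  -5.2] T [-0.   -0.08 -0.03] gap 0.214 gf 30.0
```

```bash
python3 - <<'E'
from h import *
p=[520.1,112.15]; z=89.3
while z>86.3:
    z-=.5; env.servo_line([*p,z],15); s=rep(z)
    if s["force"][2]>-1: break
claw.move_gripper(0.5); env.wait(.2)
env.servo_line([*p,150],150); rep()
# look from over the handle
env.move_to([520,110,200],down(0.2))
px,K,C=cam("wrist"); pickle.dump((px,K,C),open("w7.pkl","wb"))
cv2.imwrite("pics/w7.png",px[:,:,::-1]); print(proj(K,C,[[513.3,150.7,115]]).round(0))
E
```

```text
22.02 p [520.3 112.2  89.2] F [-1.3 -0.7 -2.1] T [-0.09  0.15  0.02] gap 0.213 gf 30.0 88.8
22.27 p [520.3 112.2  89.2] F [-4.7 -0.6  6. ] T [-0.16  0.82  0.07] gap 0.212 gf 30.0 88.3
23.68 p [520.  112.1 149.6] F [ 0.8 -0.5 -0.3] T [ 0.02 -0.11 -0.02] gap 0.5 gf 0.0
[[318. 154.]]
```

View pics/w7.png

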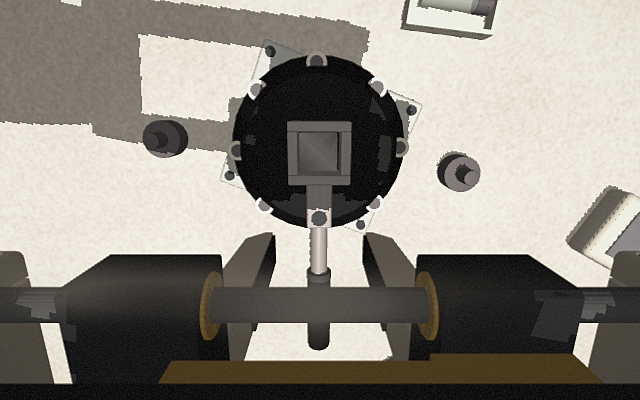

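The wrench is seated: the box is level round the nut at (318,154), the handle is straight down column 318 and the gripper is clear. The plate bolts give a rotor yaw of about −0.17, so the nut reads about 0.03 and the stop is about 0.77 rad away plus play. I'll take the grip and swing, watching the tangential force.

```bash
cat >> h.py <<'E'
NUT=np.array([513.3,150.7]); W=lambda f:np.array([np.cos(f),np.sin(f)])
def at(phi,bend=0):
    """grip TCP for head direction phi and handle bend"""
    return [*(NUT+50*W(phi)+95*W(phi-bend)),90.], down(phi-bend+np.pi/2)
def tang(s0,h):
    s=status.state(); F=np.array(s["force"])[:2]-s0
    return s, -F@np.array([np.sin(h),-np.cos(h)])   # resistance to clockwise motion
E
python3 - <<'E'
from h import *
phi=0.2-np.pi/2
p,R=at(phi)
env.move_to([p[0],p[1],150],R); env.servo_line(p,120); env.wait(.1); s0=np.array(status.state()["force"])[:2]; rep()
claw.move_gripper(0.0); rep()
while phi>-2.32:
    phi-=.05; p,R=at(phi); env.servo_line(p,60,R); s,t=tang(s0,phi)
    q=np.array(s["eef_pos"])[:2]-NUT
    print(round(phi,3),"grip dir",round(np.arctan2(q[1],q[0]),3),"r",round(np.hypot(*q),1),"Ft",round(t,1),"F",np.round(s["force"],1),round(s["time_s"],1))
    if t>6: break
E
```

```text
25.32 p [543.1   8.8  91.4] F [0.5 0.1 0.6] T [-0.05 -0.11  0.03] gap 0.504 gf 0.0
25.88 p [542.2   8.5  90.1] F [ 0.1 -0.3 -0.2] T [-0.09 -0.08  0.  ] gap 0.207 gf 30.0
-1.421 grip dir -1.421 r 145.1 Ft -1.1 F [-0.5 -0.2  1. ] 26.1
-1.471 grip dir -1.47 r 145.1 Ft -1.4 F [-0.8 -1.3  1.2] 26.4
-1.521 grip dir -1.519 r 145.3 Ft -0.7 F [ 0.1 -4.3  1.2] 26.7
-1.571 grip dir -1.57 r 145.3 Ft -0.4 F [ 0.1 -5.2  0.9] 26.9
-1.621 grip dir -1.62 r 145.3 Ft -1.1 F [-0.8 -5.   1.6] 27.2
-1.671 grip dir -1.67 r 145.4 Ft -0.9 F [-1.1 -6.4  3.1] 27.5
-1.721 grip dir -1.721 r 145.5 Ft -1.2 F [-1.6 -6.3  1.4] 27.8
-1.771 grip dir -1.771 r 145.5 Ft -0.4 F [-1.2 -6.2  1.1] 28.0
-1.821 grip dir -1.821 r 145.6 Ft 0.1 F [-0.9 -6.1  2. ] 28.3
-1.871 grip dir -1.871 r 145.6 Ft -0.5 F [-1.9 -5.9  2.1] 28.6
-1.921 grip dir -1.921 r 145.7 Ft -0.1 F [-2.1 -6.7  2. ] 28.8
-1.971 grip dir -1.972 r 145.7 Ft -0.5 F [-2.7 -6.2  2.9] 29.1
-2.021 grip dir -2.022 r 145.7 Ft -0.6 F [-3.3 -6.6  2.6] 29.4
-2.071 grip dir -2.072 r 145.8 Ft 0.0 F [-3.3 -7.   2.8] 29.6
-2.121 grip dir -2.122 r 145.8 Ft 0.7 F [-3.1 -7.2  3.8] 29.9
-2.171 grip dir -2.172 r 145.8 Ft 0.2 F [-4.  -6.9  4.2] 30.1
-2.221 grip dir -2.222 r 145.8 Ft -0.0 F [-4.3 -6.3  3.8] 30.4
-2.271 grip dir -2.272 r 145.9 Ft 1.0 F [-4.1 -7.1  3. ] 30.7
-2.321 grip dir -2.315 r 145.8 Ft 7.7 F [  0.3 -11.6   1.6] 30.9
```

```bash
python3 - <<'E'
from h import *
phi=-2.31; s0=np.zeros(2); 
for b in (.04,.08,.12,.16,.2):
    p,R=at(phi,b); env.servo_line(p,30,R); s,t=tang(s0,phi-b)
    print(b,"Ft",round(t,1),"F",np.round(s["force"],1),"T",np.round(s["torque"],2),np.round(np.array(s["eef_pos"])-p,1),round(s["time_s"],1))
g,K,C=cam("wrist"); pickle.dump((g,K,C),open("w8.pkl","wb")); 
t=optics.get_image("top"); K2=np.array(t["mtx"]); C2=np.linalg.inv(t["view"]); pickle.dump(t,open("t8.pkl","wb"))
q=proj(K,C,[[*NUT,115],[*(NUT+50*W(phi)),117]]); print(q.round(0))
cv2.imwrite("pics/w8.png",cv2.resize(g[60:260,190:450],None,fx=3,fy=3,interpolation=cv2.INTER_CUBIC)[:,:,::-1])
E
```

```text
0.04 Ft 8.5 F [  0.4 -11.6   0.1] T [-1.96 -0.21  0.04] [ 0.3 -1.4  0.1] 31.2
0.08 Ft 8.0 F [ -0.1 -11.1  -0.2] T [-1.91 -0.13 -0.06] [ 0.2 -1.4  0.1] 31.5
0.12 Ft 8.5 F [  0.4 -10.9   1.4] T [-1.91 -0.07 -0.03] [ 0.1 -1.3  0. ] 31.8
0.16 Ft 8.5 F [  0.5 -10.5   1.3] T [-1.81 -0.05 -0.07] [ 0.  -1.3  0. ] 32.0
0.2 Ft 9.4 F [  0.1 -11.6   1.2] T [-1.87 -0.04 -0.03] [ 0.  -1.3 -0. ] 32.3
[[289. -99.]
 [317.  49.]]
```

View pics/w8.png

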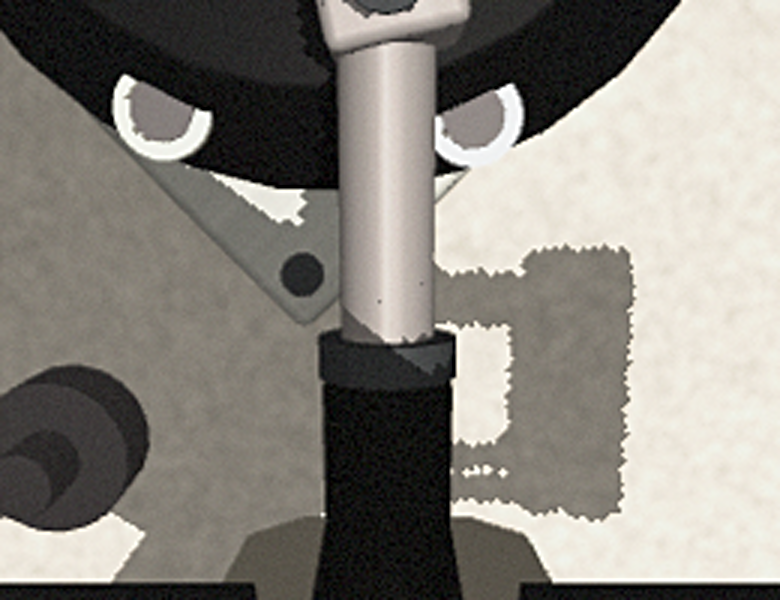

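The handle is at column ~387, vertical in the crop, and the neck's end edge runs from (335,52) to (468,22). So the handle has bent about 0.2 rad, and the force held at a steady ~8.5 N as it gave. I'll add a little margin, release, back off and check.

```bash
python3 - <<'E'
from h import *
p,R=at(-2.31,.24); env.servo_line(p,30,R); rep()
claw.move_gripper(0.5); env.wait(.2); rep()
env.servo_line([p[0],p[1],240],150); rep()
env.move_to([NUT[0]-45,NUT[1]-50,270],R); env.wait(.2)
g,K,C=cam("wrist"); pickle.dump((g,K,C),open("w9.pkl","wb"))
q=proj(K,C,[[*NUT,115]])[0]; x0,y0=max(0,int(q[0])-120),max(0,int(q[1])-60); print(q.round(0),x0,y0); rep()
cv2.imwrite("pics/w9.png",cv2.resize(g[y0:y0+195,x0:x0+260],None,fx=3,fy=3,interpolation=cv2.INTER_CUBIC)[:,:,::-1])
E
```

```text
32.67 p [400.8  59.5  90. ] F [  0.1 -10.5   0.9] T [-1.86 -0.06 -0.04] gap 0.205 gf 30.0
33.53 p [400.8  60.8  90. ] F [ 0.4 -0.4 -0.2] T [-0.    0.03 -0.  ] gap 0.502 gf 0.0
34.68 p [400.2  60.8 238.9] F [ 0.1  0.7 -0.7] T [ 0.01 -0.07 -0.  ] gap 0.498 gf 0.0
[302. 120.] 181 59
35.37 p [467.5 100.2 269.4] F [-0.8  0.9 -0. ] T [-0.01  0.02 -0.02] gap 0.502 gf 0.0
```

View pics/w9.png

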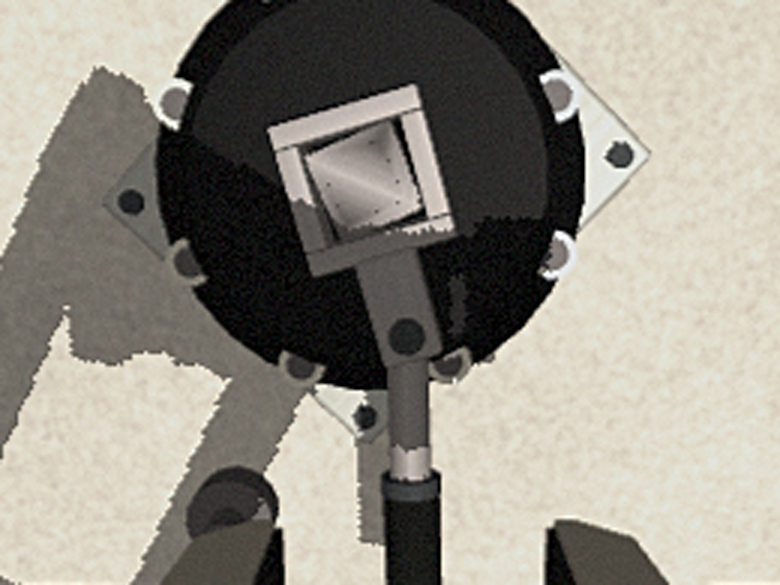

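The wrench sits flat on the nut with its head tilted about 0.27 rad relative to the vertical handle, which is inside 0.14–0.42, and the gripper is clear. The long force plateau shows the nut is on its stop. As a quick check I'll compare the nut's angle with the stand bolts, then hand in.

```bash
python3 - <<'E'
from h import *
g,K,C=pickle.load(open("w9.pkl","rb")); f=lambda c:(np.array(c)+.5)/3-.5+[181,59]
ang=lambda P:np.arctan2(*(P[1]-P[0])[1::-1]).round(3)
b=ray(K,C,f([[366,417],[131,201],[620,154]]),20)
print("bolt edges",ang(b[[0,1]]),ang(b[[0,2]]),np.hypot(*(b[1]-b[0])[:2]).round(0),np.hypot(*(b[2]-b[0])[:2]).round(0))
for n,c,z in (("head L",[[268,130],[314,277]],115),("head R",[[415,85],[453,237]],115),("nut top",[[305,152],[390,122]],101),("handle",[[388,370],[388,440]],107)): print(n,ang(ray(K,C,f(c),z)))
rep(); env.job_done()
E
```

```text
bolt edges 1.398 -0.168 131.0 151.0
head L -2.269
head R -2.293
nut top -0.654
handle -2.557
35.37 p [467.5 100.2 269.4] F [-0.8  0.9 -0. ] T [-0.01  0.02 -0.02] gap 0.502 gf 0.0
the job is handed in; nothing more can be done
```

Job handed in at about 35 s: the cap is upright in the steel dish, the wrench is seated on the nut with the nut tight at its stop, and the handle is bent by about 0.27 rad; I never moved near the rack, bottle or tray, but took no last picture of them.

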